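# Make up a courier tray and a bedside dish of blood-test supplies

## Task

Make up two kits from the stock on the bench. The rectangular tray gets the divider, pushed fully down into the slot between the two ribs, with the tall tube standing upright on one side of it and the little carton lying flat on the other; the round dish gets the squat pot, standing upright, and the reagent disc, lying flat beside it on the dish's floor. Leave the blue cup and the label printer where they are.

Things in the scene. Friction and masses are not known exactly. Their poses are not given: they have to be found in the camera images.
- tray: Fixed pale grey rectangular tray, 130 (x) x 230 (y) x 22 mm high, walls and floor 4 mm. Origin: centre of underside, z up. Two darker ribs run along x, 80 mm long, 6 mm thick, tops 25 mm above the origin, edges rounded; the slot between them, centred on the origin, is 18 mm wide (y) and reaches the floor. Compartments 122 (x) x 96 mm (y) either side, centres at y = +63 and -63 mm.
- dish: Fixed round dish of beige moulded pulp, 200 mm across the rim, 22 mm high, floor 5 mm thick, flat inside to a radius of about 84 mm, side flaring outward. Origin: centre of the underside; z up. It does not move.
- tube: Tall narrow sample tube standing upright, loose: 90 mm high in all, frosted body 28 mm across, the top 20 mm a dark purple cap 30 mm across. Origin: centre of the underside; z up. About 45 g.
- pot: Squat wide sample pot standing upright, loose: 50 mm high in all, frosted body 42 mm across, the top 14 mm a dark purple lid 45 mm across. Origin: centre of the underside; z up. About 60 g.
- disc: Round pale-blue plastic reagent disc lying flat, loose: 62 mm across, 18 mm thick, with a ring of small marks and a 20 mm grey hub standing 1 mm proud on top. Origin: centre of the underside; z up. About 40 g.
- carton: Small closed brown cardboard carton with a paper band, lying flat, loose: 56 (its x) x 36 (its y) x 26 mm high. Origin: centre of the underside; z up. About 50 g.
- divider: Plain white plastic divider block standing on its long narrow edge, loose: 70 mm long (its x), 14 mm thick (its y), 50 mm high, edges rounded by 3 mm. Origin: centre of the underside; z up. About 60 g. It fits the tray's slot with 2 mm to spare on each side.
- cup: Bystander: open blue plastic cup, 64 mm across, 50 mm high, loose. Origin: centre of the underside. Must not be disturbed.
- printer: Bystander: cream label printer with a black lid, 75 (its x) x 85 (its y) x 40 mm high, loose. Origin: centre of the underside. Must not be disturbed.
Things that resemble listed ones, but are neither listed nor needed, are in the scene too. What is shaped like the carton but orange, purple or yellow is not meant.

How it is judged:
By the outcome, as a careful person would: the job done as asked, in the order asked, and still so for the second after the job is handed in, with the robot touching nothing.
It also fails if it takes over 118 s, if anything falls off the work surface, if the arm or the gripper's body presses on something with over 40 N, if the wrist force passes 120 N, or if a joint passes its speed limit or range.

## Robot

A 7-joint arm with a two-finger parallel gripper is mounted at the origin on the work surface. World frame = base frame: x ahead of the robot, y to its left, z up, the work surface at z = 0. Lengths are in m, angles in rad, forces in N, time in s.
With the tool pointing down it reaches from about 0.425 to 1.025 m from the base axis. Payload 9.4 kg.
Tool frame: the origin (TCP) lies midway between the tips of the shut fingers; the grasp point (between the pads) lies 19 mm behind it; z points along the fingers, y is the line along which they close (so a half turn about z gives the same grasp; the last joint's range is limited). The gripper opens to 85 mm and grips with 20 to 120 N. Pads are 22 mm wide; open, the fingers measure 114 mm over their backs; the gripper's body (76 mm by 85 mm) begins 54 mm behind the grasp point. The pads swing forward as they close: fully open they stand 13 mm farther back than shut.
Start: joints at [-1.291, 0.599, -0.003, 1.599, 0.002, 0.943, -0.08], TCP at [0.253, 0.679, 0.193] pointing down, gripper open.
Joint ranges: [-2.57, 2.57], [-0.35, 1.97], [-1.29, 1.29], [0.11, 2.56], [-1.05, 4.19], [0.11, 1.86], [-2.63, 2.63]. Speed limits (rad/s): [2.22, 2.22, 3.01, 3.01, 3.14, 3.14, 3.14].

## Interface

Orientations are given as [roll, pitch, yaw] about the fixed x, y, z axes, in that order (R = Rz(yaw) Ry(pitch) Rx(roll)).
In Python, from workcell import observe, optics, arm gives the robot as it stands.
- The arm moves only by the tool jog_arm, never from a script. Its argument "plan" is a list that holds one entry, the list of rows, each a list of 5 numbers: the opening, from 0 (shut) to 1 (fully open), then the shift along the tool's x, y, z in mm, then the turn about the tool's z in rad. A call has 1 to 20 rows; each row shifts and turns the commanded pose from where the row before left it, along the tool's axes as they then stand; what a row does not reach is not made up. A row lasts 1/10 s, in which the tool goes at most 50 mm and 8.59 degrees, less where a joint would pass 70% of its speed; a pose out of reach is approached as far as the arm can. A call is refused whole if a number of a shift passes 50 or a number of a turn 0.15, either way. A call with a gripper value outside its range is refused whole. The fingers move at their own pace and stop on an object; "squeeze" is the grip in N (left out, the last holds). Time passes only in rows, so rows that do not move let the fingers close. It gives the time, the measured TCP pose, the force, the opening and the grip force at its end, in the units of the state.
- observe(): the state, without advancing time (a new reading comes with each control period).
- optics.camera(name): name is "scene" or "top" or "wrist"; returns a dict with "color" (400x640x3 uint8, red, green, blue), "intrinsics" (3x3 intrinsics, pixels), "R" (3x3) and "t" (3): a world point X has camera coordinates R X + t; the wrist camera has in their place "hand_eye" (4x4, takes a point from camera to tool coordinates, whose origin is the TCP and whose axes are the flange's). Camera axes: x right, y down, z forward; pixel columns grow to the right and rows downward; lengths in m; the calibration is good to about 2 mm. A picture is of the moment at which its call begins: read the wrist's pose just before it. There is no depth.
- arm.hand_in(): hands the job in; it is judged then, once.
Trained networks look in a picture, given as the dict that the camera call returned (one of the last four; its "shot" number tells which), for a name from the list of things; names that differ only in an ending like _2 or _b are one class to them, and where a whole thing is asked for, a point or a joint stands for the part that bears it (a point fixed in the world has none). Each returns a list of dicts, best first, with "score" (0 to 1); they miss things now and then, are a little off and sometimes report something else, mostly with a low value. They report only what shows in the picture. A call takes as long as a camera call. They do not tell look-alikes from the thing itself.
- optics.trace(picture, name): "mask" (400x640 bool, what is visible of it) and "box" ([left, top, right, bottom] as shares, 0 to 1, of the picture: columns of its width, rows of its height, round what is visible of it).
- optics.pinpoint(picture, name): "centre" ([column, row] as shares, 0 to 1, of the picture: columns of its width, rows of its height: a listed point, or the origin of a listed thing).
The state is a dict: "t": time; "joints": joint angles; "dq": joint speeds; "tau": joint torques, N m; "tcp_pos": TCP position; "ee_rot": TCP orientation; "force": force on the tool from outside, world axes, zero at the start; "ft_torque": the same for the moment, N m; "gripper_width": finger opening in m; "finger_force": force on a finger pad.
Only numpy, scipy, OpenCV 4.12 (cv2) and the standard library are available. Lean on these libraries where they do the work, as an engineer would, in place of code of your own. Each camera call takes 0.05 s, during which the arm holds its last target. There are 200 camera calls.

## Working session

There is one attempt and no reset: what is moved stays moved. The work goes in short steps, Python scripts to look and compute and a tool call to move; the robot and the scene stay as the last step left them, time stands still between calls to the robot, and variables do not carry over. Pictures are saved under pics/ and viewed, at most 16 in all, crops included, and the job is handed in when it is done.

Besides the shell and the picture viewer there is one more tool, called after ">>>" by a JSON object that holds its "fn" and its "kwargs". jog_arm: Moves the arm, as the interface text tells. Its arguments: {"type":"object","properties":{"plan":{"type":"array"},"squeeze":{"type":"number"}},"required":["plan"]}

```bash
mkdir -p pics; ls; cat > h.py <<'E'
import numpy as np, cv2
from workcell import observe, optics, arm
def save(p,n): cv2.imwrite('pics/'+n,p['color'][:,:,::-1])
def ray(p,uv):
    K=np.array(p['intrinsics']);R=np.array(p['R']);t=np.array(p['t'])
    d=R.T@np.linalg.solve(K,[uv[0],uv[1],1]);return -R.T@t,d
def atz(p,uv,z):
    o,d=ray(p,uv);return o+d*(z-o[2])/d[2]
E
python3 - <<'E'
from h import *
s=observe();print({k:np.round(v,3) for k,v in s.items()})
for n in['scene','top']:
    p=optics.camera(n);save(p,n+'0.png');print(n,p.keys(),np.round(p['R'],3).tolist(),np.round(p['t'],3),np.round(p['intrinsics'],1).tolist())
    for k in 'tray dish tube pot disc carton divider cup printer'.split():
        print(k,[(round(q['score'],2),np.round(np.array(q['centre'])*[640,400],1).tolist(),np.round(atz(p,np.array(q['centre'])*[640,400],0),3).tolist()) for q in optics.pinpoint(p,k)])
E
```

```text
pics
{'t': np.float64(0.0), 'joints': array([-1.291,  0.6  , -0.003,  1.6  ,  0.002,  0.943, -0.08 ]), 'dq': array([-0.001,  0.   ,  0.   ,  0.002,  0.   , -0.   ,  0.001]), 'tau': array([ 0.0000e+00, -7.7645e+01,  1.5650e+00, -2.5802e+01,  1.2000e-02,
        9.0000e-03, -0.0000e+00]), 'tcp_pos': array([0.253, 0.679, 0.192]), 'ee_rot': array([-3.14 ,  0.   ,  2.785]), 'force': array([-0.003, -0.054,  0.097]), 'ft_torque': array([ 0.027,  0.041, -0.035]), 'finger_force': np.float64(0.0), 'gripper_width': np.float64(0.085)}
scene dict_keys(['color', 'intrinsics', 'R', 't', 'shot']) [[0.457, 0.889, 0.003], [0.619, -0.316, -0.719], [-0.638, 0.331, -0.695]] [-0.231 -0.275  1.336] [[361.8, 0.0, 320.7], [0.0, 361.8, 201.4], [0.0, 0.0, 1.0]]
tray [(0.86, [287.6, 263.3], [0.615, -0.149, 0.0])]
dish [(0.72, [388.9, 225.4], [0.625, 0.147, -0.0]), (0.23, [362.0, 176.9], [0.418, 0.19, 0.0])]
tube [(0.56, [436.8, 199.1], [0.603, 0.332, 0.0])]
pot [(0.96, [196.1, 294.1], [0.599, -0.371, 0.0])]
disc [(0.7, [190.5, 240.4], [0.432, -0.346, 0.0])]
carton [(0.89, [291.8, 224.3], [0.501, -0.087, 0.0]), 
[... 545 characters left out ...]
141, 0.0]), (0.17, [466.0, 168.4], [0.591, -0.374, 0.0])]
dish [(0.58, [274.5, 156.9], [0.616, 0.142, 0.0])]
tube [(0.66, [201.1, 163.2], [0.596, 0.34, -0.0])]
pot [(0.87, [465.6, 166.9], [0.595, -0.373, 0.0])]
disc [(0.56, [464.8, 232.3], [0.419, -0.365, 0.0])]
carton [(0.77, [324.7, 224.3], [0.435, 0.003, 0.0]), (0.72, [350.4, 258.6], [0.346, -0.065, 0.0]), (0.56, [303.8, 256.3], [0.35, 0.057, 0.0]), (0.53, [358.6, 204.7], [0.489, -0.086, 0.0])]
divider [(0.74, [182.0, 224.1], [0.43, 0.382, 0.0]), (0.65, [380.5, 155.9], [0.622, -0.145, 0.0]), (0.26, [324.3, 225.4], [0.432, 0.004, 0.0])]
cup [(0.82, [256.8, 227.0], [0.425, 0.183, 0.0])]
printer [(0.67, [401.6, 233.0], [0.415, -0.199, 0.0])]
```

View pics/top0.png

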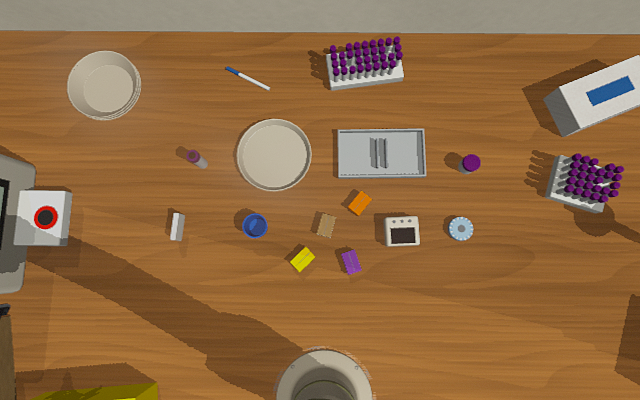

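View pics/scene0.png

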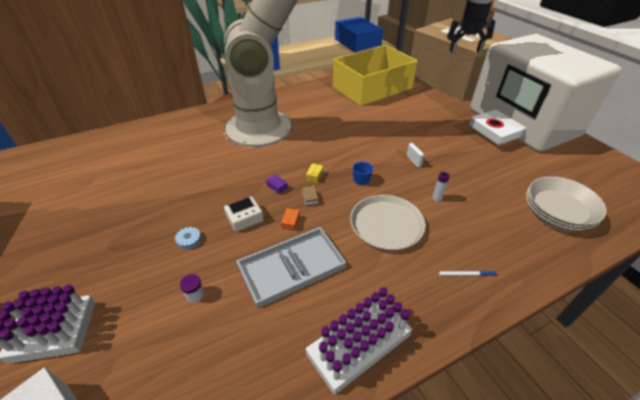

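The top picture shows the tube at (195,157), divider (177,226), cup (255,226), brown carton (326,225), printer (402,231), disc (461,229), pot (470,163), dish (274,154) and tray (381,153). The scene view agrees with this, and the orange, yellow and purple boxes are decoys.

```bash
cat >> h.py <<'E'
def tri(ps,uvs):
    A=np.zeros((3,3));b=np.zeros(3);rs=[]
    for p,uv in zip(ps,uvs):
        o,d=ray(p,uv);d/=np.linalg.norm(d);P=np.eye(3)-np.outer(d,d);A+=P;b+=P@o;rs.append((P,o))
    X=np.linalg.solve(A,b);return X,max(np.linalg.norm(P@(X-o)) for P,o in rs)
def Rrpy(e):
    from scipy.spatial.transform import Rotation as Q
    return Q.from_euler('xyz',e).as_matrix()
def wrist():
    s=observe();p=optics.camera('wrist');T=np.eye(4);T[:3,:3]=Rrpy(s['ee_rot']);T[:3,3]=s['tcp_pos']
    M=np.linalg.inv(T@np.array(p['hand_eye']));p['R']=M[:3,:3];p['t']=M[:3,3];return p
def rect(p,mask,z):
    c,_=cv2.findContours(mask.astype(np.uint8),cv2.RETR_EXTERNAL,cv2.CHAIN_APPROX_NONE)
    c=max(c,key=cv2.contourArea)[:,0]
    X=np.array([atz(p,u,z)[:2] for u in c]);(cx,cy),(w,h),a=cv2.minAreaRect((X*1000).astype(np.float32))
    return np.round([cx,cy,w,h,a],1)
E
python3 - <<'E'
from h import *
sc=optics.camera('scene');tp=optics.camera('top')
sel={'carton':(310,197),'divider':(415,160)}
for k in 'tray dish tube pot disc carton divider cup printer'.split():
    a=optics.pinpoint(sc,k);b=optics.pinpoint(tp,k)
    f=lambda q:np.array(q['centre'])*[640,400]
    best=None
    for i in a:
        for j in b:
            X,r=tri([sc,tp],[f(i),f(j)])
            if r<.01: print(k,np.round(X,3),round(r,4),round(i['score'],2),round(j['score'],2))
H={'tray':.022,'carton':.026,'divider':.05,'printer':.04,'pot':.05,'disc':.018,'tube':.09,'dish':.022,'cup':.05}
for k,z in H.items():
    for m in optics.trace(tp,k): print(k,round(m['score'],2),rect(tp,m['mask'],z),np.array(m['box'])*[640,400,640,400])
p=wrist();print(np.round(p['hand_eye'],3).tolist(),np.round(p['intrinsics'],0).tolist())
save(p,'w0.png')
u=cv2.resize(tp['color'][130:270,150:490],None,fx=2.3,fy=2.3,interpolation=cv2.INTER_CUBIC);cv2.imwrite('pics/tz.png',u[:,:,::-1])
E
```

```text
tray [ 0.619 -0.147  0.005] 0.0018 0.84 0.88
dish [ 0.621  0.146 -0.013] 0.0003 0.93 0.57
tube [ 0.601  0.337 -0.007] 0.001 0.58 0.5
pot [ 0.592 -0.373 -0.01 ] 0.0015 0.88 0.76
disc [ 0.421 -0.355 -0.008] 0.0028 0.65 0.8
disc [ 0.425  0.179 -0.005] 0.0023 0.26 0.64
carton [ 0.434 -0.004  0.001] 0.0009 0.77 0.68
carton [ 0.348 -0.07   0.008] 0.0015 0.74 0.7
carton [0.344 0.06  0.019] 0.0042 0.66 0.59
divider [ 0.426  0.384 -0.   ] 0.0004 0.61 0.52
cup [ 0.425  0.18  -0.003] 0.0021 0.6 0.72
printer [ 0.425 -0.195 -0.004] 0.0011 0.96 0.71
tray 0.91 [ 624.8 -144.7  134.3  230.2    1.4] [338.88 128.8  422.72 179.92]
tray 0.5 [428.9 185.1  64.6  64.5  27.7] [243.712 213.8   269.184 239.12 ]
carton 0.87 [344.   59.1  36.   55.6  45.6] [288.832 247.8   316.416 272.68 ]
carton 0.84 [339.  -66.7  54.   36.2  18.7] [343.488 248.8   360.768 272.68 ]
carton 0.65 [492.  -86.5  38.6  57.6  45.6] [351.104 191.8   370.112 215.72 ]
carton 0.59 [4.317e+02 4.000e-01 3.910e+01 5.800e+01 7.220e+01] [317.12 211.92 334.72 237.68]
divider 0.85 [420.1 375.3  29.7  68.9  86. ] [172.224 212.48  185.472 241.4  ]
printer 0.81 [ 418.3 -191.2   75.9   88.1    2.9] [383.872 217.2   419.392 245.68 ]
pot 0.51 [ 588.  -366.1   44.7   58.3   44.9] [458.624 157.32  480.704 174.52 ]
disc 0.91 [ 427.5 -348.    59.2   60.1   88.3] [451.776 218.52  472.    241.8  ]
tube 0.47 [586.2 323.4  60.5  31.4  46.3] [186.304 145.08  210.304 168.8  ]
dish 0.87 [618.  139.6 196.1 199.3  47.5] [233.792 119.08  311.424 190.   ]
cup 0.59 [425.3 177.6  58.5  58.2   1.9] [244.928 210.4   268.48  237.8  ]
[[-0.0, -0.955, -0.296, 0.076], [1.0, 0.0, -0.001, 0.0], [0.001, -0.296, 0.955, -0.181], [0.0, 0.0, 0.0, 1.0]] [[318.0, 0.0, 321.0], [0.0, 318.0, 195.0], [0.0, 0.0, 1.0]]
```

>>> {"fn": "jog_arm", "kwargs": {"plan": [[[1,0,0,0,-0.142],[1,0,0,0,-0.143],[1,-24.3,-35.3,0,0],[1,-24.3,-35.3,0,0],[1,-24.3,-35.3,0,0],[1,-24.3,-35.3,0,0],[1,-24.3,-35.3,0,0],[1,-24.3,-35.3,0,0],[1,-24.3,-35.3,0,0],[1,-24.3,-35.3,0,0],[1,0,0,0,0],[1,0,0,0,0]]], "squeeze": 40}}

```text
t: 3.7
tcp_pos: [0.4277, 0.3829, 0.1936]
ee_rot: [3.141, 0.0, 3.067]
force: [-0.2, 0.0, 0.6]
gripper_width: 0.0854
finger_force: 0.0
```

```bash
cat >> h.py <<'E'
def go(xyz,yaw):
    s=observe();y=s['ee_rot'][2];t=-((yaw-y+np.pi)%(2*np.pi)-np.pi)
    d=(np.array(xyz)-s['tcp_pos'])*1000;c,n=np.cos(yaw),np.sin(yaw)
    print('at',np.round(s['tcp_pos'],4),np.round(s['ee_rot'],3),'turn',round(t,3),'shift',np.round([c*d[0]+n*d[1],n*d[0]-c*d[1],-d[2]],1))
def find(p,k,z0,zt):
    for q in optics.pinpoint(p,k): print(k,'pin',round(q['score'],2),np.round(np.array(q['centre'])*[640,400],1),np.round(atz(p,np.array(q['centre'])*[640,400],z0),4))
    for m in optics.trace(p,k): print(k,'rect',round(m['score'],2),rect(p,m['mask'],zt),np.round(np.array(m['box'])*[640,400,640,400]))
E
python3 - <<'E'
from h import *
s=observe();print(s['t'],s['tcp_pos'],s['ee_rot'],s['joints'])
p=wrist();save(p,'w1.png');find(p,'divider',0,.05);find(p,'tube',0,.09)
go([.427,.383,.2],3.07)
E
```

```text
3.7 [0.42769488 0.38289095 0.19356131] [3.14123838e+00 4.29810490e-04 3.06720439e+00] [-0.76804139  0.41913215 -0.08486054  1.94756701  0.04943365  0.77630048
  0.61555395]
divider pin 0.71 [320.8 160.2] [0.424  0.3832 0.    ]
divider rect 0.64 [420.1 384.4  13.5  70.9  86.1] [313. 130. 329. 199.]
tube pin 0.82 [295.1 288.9] [0.598  0.3352 0.    ]
tube rect 0.95 [570.1 341.2  28.6  82.7  80.7] [278. 284. 306. 346.]
at [0.426  0.385  0.1932] [ 3.141 -0.     3.072] turn 0.002 shift [-1.1 -1.9 -6.8]
```

View pics/w1.png

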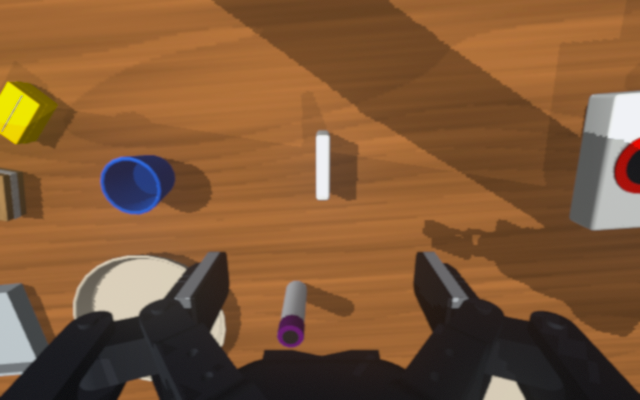

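The wrist view shows the divider alone at (322,165), running along world x. I'll grip it now.

>>> {"fn": "jog_arm", "kwargs": {"plan": [[[0.8,2.5,0,42,0],[0.6,0,0,42,0],[0.6,0,0,40,0],[0.6,0,0,25,0],[0.6,0,0,16,0],[0.6,0,0,0,0],[0.6,0,0,0,0],[0,0,0,0,0],[0,0,0,0,0],[0,0,0,0,0],[0,0,0,0,0],[0,0,0,0,0],[0,0,0,0,0],[0,0,0,0,0],[0,0,0,0,0]]], "squeeze": 40}}

```text
t: 5.45
tcp_pos: [0.4244, 0.3839, 0.0283]
ee_rot: [-3.142, 0.0, 3.07]
force: [-0.1, 0.5, 0.3]
gripper_width: 0.0002
finger_force: 0.0
```

```bash
python3 - <<'E'
from h import *
p=wrist();save(p,'w2.png');find(p,'divider',0,.05)
go([.427,.383,.2],3.07)
E
```

```text
divider rect 0.8 [401.2 387.   13.6  42.9  85.3] [310. 160. 337. 239.]
at [0.4244 0.3839 0.0283] [-3.141 -0.     3.07 ] turn -0.0 shift [  -2.7   -0.7 -171.7]
```

View pics/w2.png

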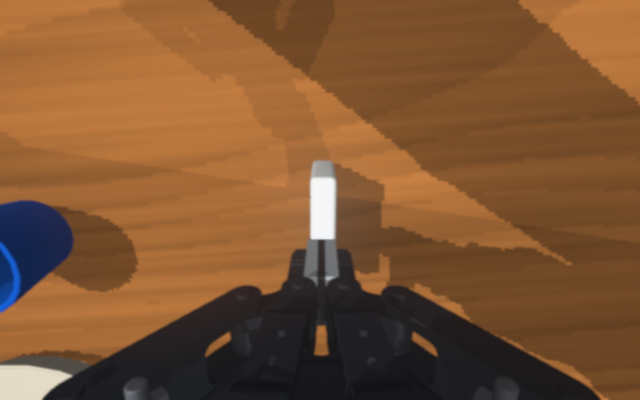

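```bash
python3 - <<'E'
from h import *
s=observe();print(s['t'],s['gripper_width'],s['finger_force'])
p=wrist();t=optics.camera('top');sc=optics.camera('scene')
a=cv2.resize(p['color'][140:340,240:400],None,fx=2.5,fy=2.5,interpolation=cv2.INTER_CUBIC)
b=cv2.resize(sc['color'][100:225,370:470],(400,500),interpolation=cv2.INTER_CUBIC)
cv2.imwrite('pics/c1.png',np.hstack([a,b])[:,:,::-1])
E
```

```text
5.6 -6.919496574527637e-05 0.0
```

View pics/c1.png

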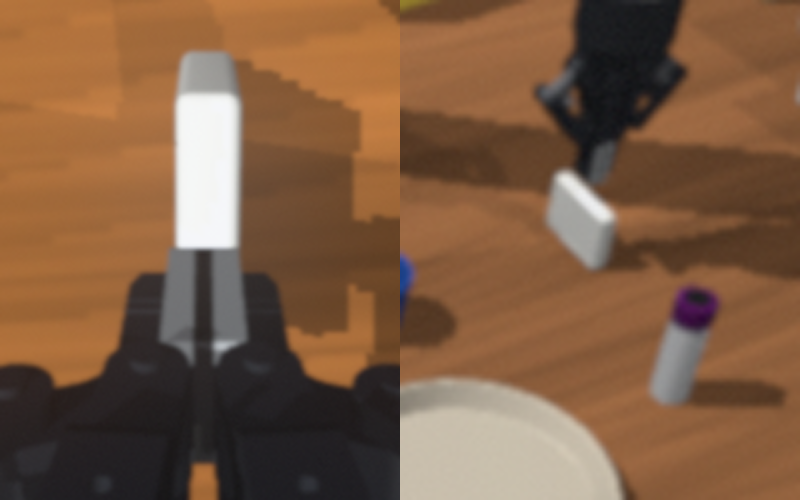

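```bash
python3 - <<'E'
from h import *
s=observe();sc=optics.camera('scene');print(s['joints'])
for z in (0,.028,.05,.07,.09):
    X=np.array([.4244,.3839,z]);c=np.array(sc['R'])@X+sc['t'];u=np.array(sc['intrinsics'])@c;print(z,u[:2]/u[2])
E
```

```text
[-0.79342644  0.65119232 -0.06045408  2.07518239  0.09051713  0.41766625
  0.57469651]
0 [413.22846093 160.81006652]
0.028 [414.78865954 153.92655915]
0.05 [416.05134926 148.35564402]
0.07 [417.2285623  143.16184714]
0.09 [418.43475811 137.84017994]
```

>>> {"fn": "jog_arm", "kwargs": {"plan": [[[0,0,0,-40,0],[0,0,0,-20,0],[0,0,50,0,0],[0,0,0,40,0],[0,0,0,30,0],[0,0,0,4,0],[0,0,0,0,0],[0,0,0,0,0]]]}}

```text
t: 6.6
tcp_pos: [0.4286, 0.434, 0.0154]
ee_rot: [3.141, 0.001, 3.069]
force: [0.5, -0.3, 0.8]
gripper_width: -0.0
finger_force: 0.0
```

```bash
python3 - <<'E'
from h import *
s=observe();p=wrist();sc=optics.camera('scene');print(s['tcp_pos'],s['force'],s['gripper_width'])
find(p,'divider',0,.05)
a=cv2.resize(p['color'][140:340,220:420],(500,500),interpolation=cv2.INTER_CUBIC)
b=cv2.resize(sc['color'][120:180,400:436],(300,500),interpolation=cv2.INTER_CUBIC)
cv2.imwrite('pics/c2.png',np.hstack([a,b])[:,:,::-1])
E
```

```text
[0.42856231 0.43404418 0.01542201] [ 0.45382449 -0.27638028  0.80274037] -1.3998579258699324e-06
divider pin 0.7 [245.8 215.9] [0.4243 0.385  0.    ]
divider rect 0.88 [415.3 391.4  24.   72.5  85.5] [206. 162. 258. 298.]
```

View pics/c2.png

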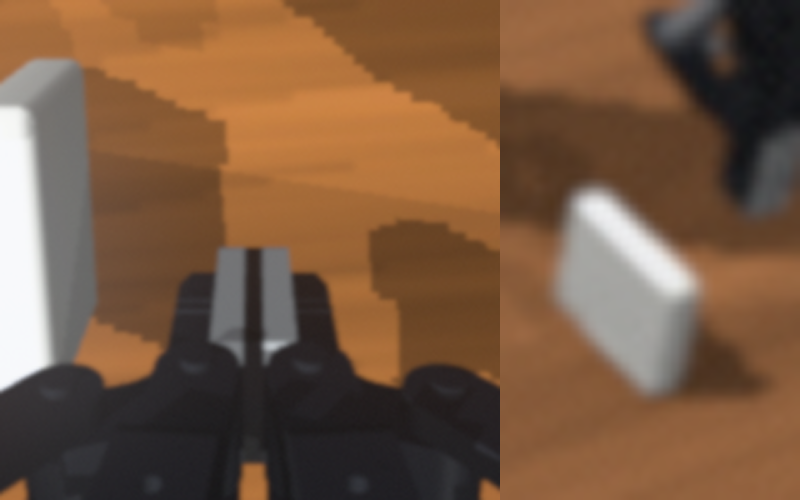

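```bash
python3 - <<'E'
from h import *
s=observe();sc=optics.camera('scene');p=wrist()
pr=lambda p,X:(lambda u:np.round(u[:2]/u[2],1))(np.array(p['intrinsics'])@(np.array(p['R'])@X+p['t']))
for h in (0,.02,.03,.04,.05,.06):
    X=s['tcp_pos']+[0,0,h];print(h,pr(sc,X),pr(sc,X+[.011,.007,0]),pr(p,X),pr(p,X-[.011,0,0]))
E
```

```text
0 [427.1 153.5] [431.  154.7] [320.4 226.3] [319.1 209.5]
0.02 [428.4 148.5] [432.3 149.7] [320.4 240.3] [318.9 221.9]
0.03 [429. 146.] [432.9 147.2] [320.3 248.5] [318.8 229.2]
0.04 [429.7 143.4] [433.6 144.6] [320.3 257.7] [318.6 237.4]
0.05 [430.3 140.9] [434.3 142. ] [320.3 268.2] [318.5 246.8]
0.06 [431.  138.2] [435.  139.4] [320.2 280. ] [318.3 257.4]
```

Both views put the shut fingertips about 40 mm above the reported TCP. I'll check that by gently touching the bench.

>>> {"fn": "jog_arm", "kwargs": {"plan": [[[0,0,0,25,0],[0,0,0,12,0],[0,0,0,5,0],[0,0,0,0,0],[0,0,0,0,0]]]}}

```text
t: 7.4
tcp_pos: [0.4281, 0.4339, -0.0274]
ee_rot: [3.142, 0.0, 3.07]
force: [-0.4, 0.4, -0.0]
gripper_width: -0.0001
finger_force: 0.0
```

>>> {"fn": "jog_arm", "kwargs": {"plan": [[[0,0,0,5,0],[0,0,0,2,0],[0,0,0,2,0],[0,0,0,1,0],[0,0,0,0,0]]]}}

```text
t: 7.9
tcp_pos: [0.428, 0.4337, -0.0377]
ee_rot: [-3.142, 0.0, 3.07]
force: [1.0, -1.5, -0.2]
gripper_width: 0.0
finger_force: 0.0
```

>>> {"fn": "jog_arm", "kwargs": {"plan": [[[0,0,0,1,0],[0,0,0,1,0],[0,0,0,1,0],[0,0,0,0,0]]]}}

```text
t: 8.3
tcp_pos: [0.4281, 0.4339, -0.038]
ee_rot: [3.141, 0.001, 3.07]
force: [-6.4, -4.5, 32.7]
gripper_width: 0.0001
finger_force: 16.1
```

Contact is at a reported z of −0.038, so the real tips are 38 mm behind the reported TCP. I'll use z_reported = z_tip − 0.038 from here on.

>>> {"fn": "jog_arm", "kwargs": {"plan": [[[0,0,0,-37,0],[0.6,0,0,-40,0],[0.6,0,0,-30,0],[0.6,0,-30,0,0],[0.6,0,-19.7,0,0],[0.6,0,0,0,0],[0.6,0,0,40,0],[0.6,0,0,25,0],[0.6,0,0,11,0],[0.6,0,0,0,0],[0,0,0,0,0],[0,0,0,0,0],[0,0,0,0,0],[0,0,0,0,0],[0,0,0,0,0],[0,0,0,0,0]]]}}

```text
t: 9.9
tcp_pos: [0.425, 0.3849, -0.0085]
ee_rot: [3.14, 0.001, 3.07]
force: [-0.2, -0.5, 6.5]
gripper_width: 0.0134
finger_force: 40.3
```

>>> {"fn": "jog_arm", "kwargs": {"plan": [[[0,0,0,-46,0],[0,0,0,-46,0],[0,0,0,-46,-0.07],[0,-18.5,-44.5,0,0],[0,-18.5,-44.5,0,0],[0,-18.5,-44.5,0,0],[0,-18.5,-44.5,0,0],[0,-18.5,-44.5,0,0],[0,-18.5,-44.5,0,0],[0,-18.5,-44.5,0,0],[0,-18.5,-44.5,0,0],[0,-18.5,-44.5,0,0],[0,-18.5,-44.5,0,0],[0,0,0,0,0],[0,0,0,0,0]]]}}

```text
t: 11.4
tcp_pos: [0.6085, -0.0628, 0.1284]
ee_rot: [-3.141, 0.0, 3.137]
force: [-0.3, -0.1, -0.9]
gripper_width: 0.0134
finger_force: 39.4
```

```bash
python3 - <<'E'
from h import *
for i in range(3):
    p=wrist();find(p,'tray',0,.022)
    print(observe()['tcp_pos'],observe()['ee_rot'][2],observe()['gripper_width'])
save(p,'w3.png')
E
```

```text
tray rect 0.8 [ 627.  -145.5  132.5  231.     1.4] [ 98. 126. 356. 268.]
[ 0.60819094 -0.0595371   0.12852202] -3.141442985027645 0.013120090362361328
tray pin 0.97 [236.7 191.8] [ 0.6245 -0.1449  0.    ]
tray rect 0.64 [ 627.1 -146.   134.2  233.     1.3] [ 97. 127. 356. 266.]
[ 0.60841437 -0.05964009  0.12851394] -3.1412442317184723 0.013202067172176937
tray pin 0.86 [238.3 191.5] [ 0.6245 -0.1434  0.    ]
tray rect 0.64 [ 627.1 -145.3  134.3  232.4    1.2] [ 96. 128. 352. 268.]
tray rect 0.39 [620.2 141.  197.4 197.5  71.2] [429.  80. 640. 283.]
[ 0.6085604  -0.06035848  0.12842528] 3.141016121269999 0.013276754160709501
```

View pics/w3.png

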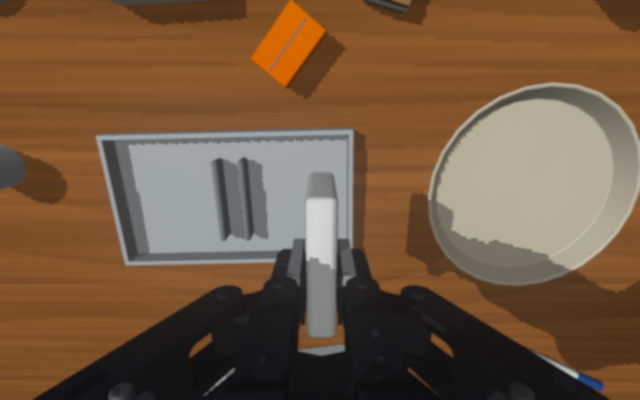

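>>> {"fn": "jog_arm", "kwargs": {"plan": [[[0,-7.3,-42.7,0,-0.0225],[0,-7.3,-42.7,0,0],[0,0,0,0,0],[0,0,0,40,0],[0,0,0,40,0],[0,0,0,20,0],[0,0,0,0,0],[0,0,0,0,0],[0,0,0,0,0]]]}}

```text
t: 12.75
tcp_pos: [0.6251, -0.1464, 0.0298]
ee_rot: [-3.141, 0.002, -3.121]
force: [-0.4, 0.4, -0.1]
gripper_width: 0.0132
finger_force: 39.4
```

```bash
python3 - <<'E'
from h import *
for i in range(4):
    p=wrist();print(observe()['tcp_pos'],observe()['ee_rot'])
for u in ((300,150),(340,150)): print(u,atz(p,u,.025))
c=cv2.resize(p['color'][100:300,200:440],None,fx=2.5,fy=2.5,interpolation=cv2.INTER_CUBIC)
cv2.imwrite('pics/w4.png',c[:,:,::-1])
E
```

```text
[ 0.62511702 -0.14646928  0.02994527] [-3.14106867e+00  2.52625540e-03 -3.12086141e+00]
[ 0.6250262  -0.14652866  0.0299127 ] [-3.14105034e+00  2.47210525e-03 -3.12093591e+00]
[ 0.62485994 -0.1465284   0.02972465] [-3.14110193e+00  2.19315941e-03 -3.12090993e+00]
[ 0.62474082 -0.14655592  0.02959309] [-3.14113582e+00  1.99990142e-03 -3.12098791e+00]
(300, 150) [ 0.57904771 -0.15930929  0.025     ]
(340, 150) [ 0.57856011 -0.13584889  0.025     ]
```

View pics/w4.png

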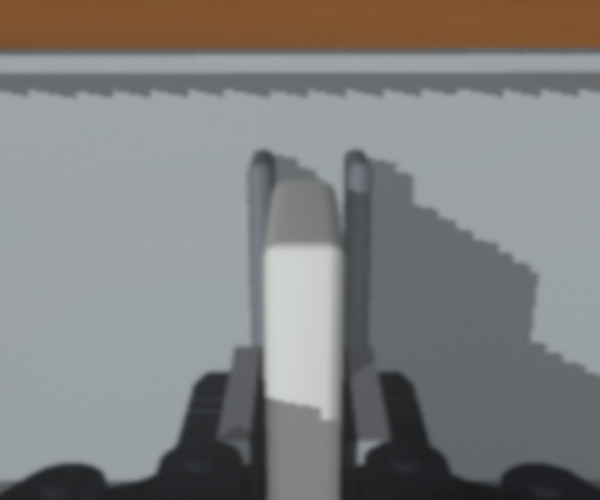

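The slot's middle sits about 1.6 mm right of the divider in the picture (crop columns 310 against 303.5), so I'll shift and insert.

>>> {"fn": "jog_arm", "kwargs": {"plan": [[[0,0,1.6,0,0],[0,0,0,10,0],[0,0,0,8,0],[0,0,0,6,0],[0,0,0,4,0],[0,0,0,0,0]]]}}

```text
t: 13.55
tcp_pos: [0.6235, -0.1447, -0.0007]
ee_rot: [3.141, -0.001, -3.121]
force: [0.6, -0.1, -0.7]
gripper_width: 0.0132
finger_force: 39.4
```

>>> {"fn": "jog_arm", "kwargs": {"plan": [[[0,0,0,2,0],[0,0,0,2,0],[0,0,0,1,0],[0,0,0,1,0],[0,0,0,0,0]]]}}

```text
t: 14.05
tcp_pos: [0.6241, -0.1448, -0.0044]
ee_rot: [-3.141, 0.001, -3.121]
force: [-4.3, 0.3, 10.9]
gripper_width: 0.0131
finger_force: 41.0
```

The divider is seated: contact at the expected height (−0.0044) with 11 N. I'll release it and go to the tube.

>>> {"fn": "jog_arm", "kwargs": {"plan": [[[0.4,0,0,0,0],[0.4,0,0,0,0],[0.4,0,0,0,0],[0.4,0,0,0,0],[0.4,0,0,-50,0],[0.6,0,0,-50,0],[0.8,0,0,-50,0],[0.9,1.4,48.2,0,0],[0.9,1.4,48.2,0,0],[0.9,1.4,48.2,0,0],[0.9,1.4,48.2,0,0],[0.9,1.4,48.2,0,0],[0.9,1.4,48.2,0,0],[0.9,1.4,48.2,0,0],[0.9,1.4,48.2,0,0],[0.9,1.4,48.2,0,0],[0.9,1.4,48.2,0,0],[0.9,0,0,0,0],[0.9,0,0,0,0]]]}}

```text
t: 15.95
tcp_pos: [0.5991, 0.3384, 0.1437]
ee_rot: [-3.141, -0.001, -3.118]
force: [-0.7, -1.6, -0.0]
gripper_width: 0.0767
finger_force: 0.0
```

```bash
cat >> h.py <<'E'
def look(k,H,d):
    p=wrist();print(np.round(observe()['tcp_pos'],4),np.round(observe()['ee_rot'],3))
    find(p,k,0,H)
    return p
E
python3 - <<'E'
from h import *
for i in range(3): p=look('tube',.09,0)
sc=optics.camera('scene')
for m in optics.trace(sc,'divider'): print(m['score'],m['box'])
for q in optics.pinpoint(sc,'divider'): print(q['score'],atz(sc,np.array(q['centre'])*[640,400],.004))
save(p,'w5.png')
a=cv2.resize(sc['color'][190:320,200:420],(440*1,260),interpolation=cv2.INTER_CUBIC)
b=cv2.resize(p['color'],(416,260));cv2.imwrite('pics/c5.png',cv2.hconcat([a,b])[:,:800,::-1])
E
```

```text
[0.5998 0.3363 0.1438] [-3.141e+00 -1.000e-03 -3.120e+00]
tube pin 0.85 [321.3 172.5] [0.5987 0.339  0.    ]
tube rect 0.76 [590.  338.4  30.   44.4  76.8] [298. 158. 341. 215.]
[0.6006 0.3348 0.1443] [-3.141  0.    -3.123]
tube pin 0.84 [323.2 170.2] [0.5978 0.3372 0.    ]
[0.6005 0.3355 0.1445] [-3.141  0.    -3.123]
tube pin 0.73 [322.6 170.3] [0.5981 0.3371 0.    ]
tube rect 0.75 [590.  336.6  43.1  30.3   1.1] [305. 159. 343. 214.]
0.63 [0.4445, 0.604, 0.4658, 0.6813]
0.69 [ 0.62556477 -0.1426918   0.004     ]
```

View pics/c5.png

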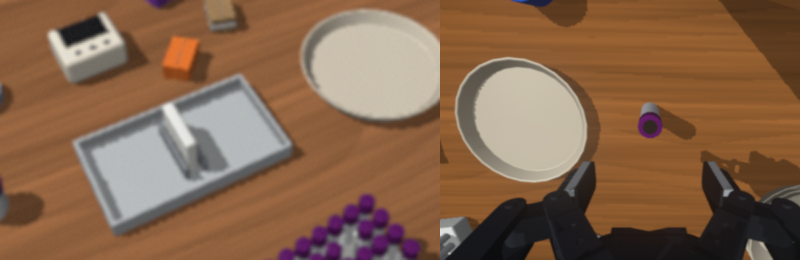

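The divider stands upright in the slot. Next I'll grip the tube.

>>> {"fn": "jog_arm", "kwargs": {"plan": [[[0.8,2.6,1.4,30,0],[0.7,0,0,40,0],[0.7,0,0,40,0],[0.7,0,0,27,0],[0.7,0,0,10,0],[0.7,0,0,0,0],[0,0,0,0,0],[0,0,0,0,0],[0,0,0,0,0],[0,0,0,0,0],[0,0,0,0,0],[0,0,0,0,0]]], "squeeze": 30}}

```text
t: 17.75
tcp_pos: [0.5985, 0.3386, -0.0009]
ee_rot: [3.14, 0.003, -3.121]
force: [-0.2, -1.2, 6.7]
gripper_width: 0.0286
finger_force: 28.9
```

>>> {"fn": "jog_arm", "kwargs": {"plan": [[[0,0,0,-40,0],[0,0,0,-45,0],[0,0,0,-45,0],[0,-1.9,-46.6,0,0],[0,-1.9,-46.6,0,0],[0,-1.9,-46.6,0,0],[0,-1.9,-46.6,0,0],[0,-1.9,-46.6,0,0],[0,-1.9,-46.6,0,0],[0,-1.9,-46.6,0,0],[0,-1.9,-46.6,0,0],[0,-1.9,-46.6,0,0],[0,0,0,0,0],[0,0,0,40,0],[0,0,0,40,0],[0,0,0,30,0],[0,0,0,10,0],[0,0,0,0,0],[0,0,0,0,0]]]}}

```text
t: 19.65
tcp_pos: [0.6241, -0.0807, 0.0086]
ee_rot: [-3.141, 0.002, -3.121]
force: [1.3, 0.2, 0.1]
gripper_width: 0.0282
finger_force: 30.0
```

>>> {"fn": "jog_arm", "kwargs": {"plan": [[[0,0,0,2,0],[0,0,0,2,0],[0,0,0,1,0],[0,0,0,1,0],[0,0,0,0,0]]]}}

```text
t: 20.15
tcp_pos: [0.6246, -0.0811, 0.003]
ee_rot: [-3.141, 0.003, -3.121]
force: [-0.4, 0.2, 11.2]
gripper_width: 0.0284
finger_force: 29.1
```

>>> {"fn": "jog_arm", "kwargs": {"plan": [[[0.5,0,0,0,0],[0.5,0,0,0,0],[0.5,0,0,0,0],[0.5,0,0,-30,0],[0.5,0,0,-40,0],[0.7,0,0,-40,0],[0.8,0,0,-40,0.11],[0.8,0,0,0,0.11],[0.8,0,0,0,0.112],[0.8,40.9,3,0,0],[0.8,40.9,3,0,0],[0.8,40.9,3,0,0],[0.8,40.9,3,0,0],[0.8,40.9,3,0,0],[0.8,0,0,0,0],[0.8,0,0,0,0]]]}}

```text
t: 21.75
tcp_pos: [0.433, -0.0036, 0.1516]
ee_rot: [3.141, 0.001, 2.831]
force: [0.6, 1.0, 0.1]
gripper_width: 0.0681
finger_force: 0.0
```

```bash
python3 - <<'E'
from h import *
for i in range(3): p=look('carton',.026,0)
save(p,'w6.png')
E
```

```text
[ 0.4341 -0.0038  0.1516] [3.141e+00 1.000e-03 2.831e+00]
carton pin 0.92 [327.  173.5] [0.4376 0.002  0.    ]
carton pin 0.88 [231.9 102.4] [ 0.3385 -0.0671  0.    ]
carton pin 0.63 [268.6 240.8] [ 0.4927 -0.0856  0.    ]
carton pin 0.62 [354.9  66.3] [0.3438 0.06   0.    ]
carton rect 0.91 [ 4.304e+02 -1.000e-01  3.670e+01  5.920e+01  7.480e+01] [307. 145. 344. 203.]
carton rect 0.75 [339.5 -63.   57.8  40.6  19.3] [193.  66. 266. 139.]
carton rect 0.6 [344.2  58.9  36.   56.6  45.2] [325.  24. 392. 103.]
carton rect 0.3 [427.5 188.5  82.4  67.3  47.5] [465.  77. 560. 150.]
[ 0.4343 -0.0042  0.1512] [3.141e+00 1.000e-03 2.829e+00]
carton pin 0.98 [325.6 167.5] [0.4324 0.0021 0.    ]
carton pin 0.75 [264.4 237.6] [ 0.4887 -0.0893  0.    ]
carton pin 0.65 [354.5  70. ] [0.3485 0.0583 0.    ]
carton pin 0.63 [231.1 104.5] [ 0.3415 -0.0689  0.    ]
carton rect 0.96 [430.2   0.6  36.8  60.2  74.6] [306. 141. 341. 202.]
carton rect 0.84 [344.7  58.8  36.6  57.2  44.8] [323.  23. 390. 102.]
carton rect 0.75 [487.9 -84.1  35.6  66.3  52.5] [247. 217. 288. 276.]
carton rect 0.57 [339.4 -63.7  57.6  40.1  19.3] [191.  67. 262. 138.]
[ 0.4336 -0.0041  0.1511] [-3.142 -0.     2.83 ]
carton pin 0.96 [353.9  63.8] [0.3422 0.0593 0.    ]
carton pin 0.94 [231.9 102.9] [ 0.3396 -0.0676  0.    ]
carton pin 0.84 [325.6 169.9] [0.4341 0.0012 0.    ]
carton pin 0.55 [269.3 240.7] [ 0.4933 -0.0853  0.    ]
carton rect 0.96 [344.9  58.9  36.4  56.6  44.8] [326.  24. 389. 102.]
carton rect 0.94 [4.303e+02 1.000e-01 3.610e+01 5.950e+01 7.320e+01] [305. 141. 342. 200.]
carton rect 0.58 [339.1 -63.1  59.1  40.5  18.9] [192.  64. 265. 142.]
carton rect 0.58 [487.8 -84.3  37.9  66.6  49.8] [247. 212. 290. 277.]
```

View pics/w6.png

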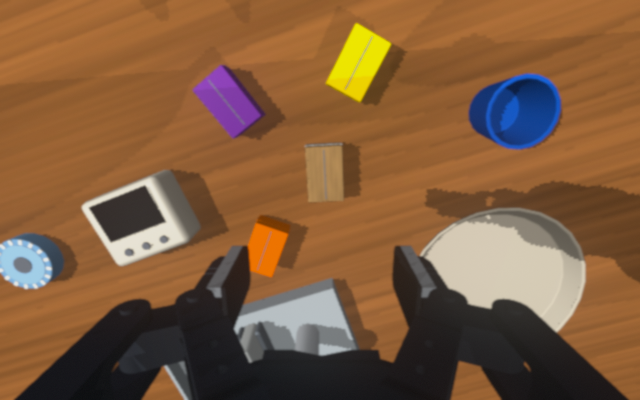

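The brown carton is at (325,172), and the orange box is clear of both fingers. I'll grip it across its short side.

>>> {"fn": "jog_arm", "kwargs": {"plan": [[[0.75,0,0,20,-0.035],[0.75,3,4,40,0],[0.75,0,0,40,0],[0.75,0,0,40,0],[0.75,0,0,30,0],[0.75,0,0,11,0],[0.75,0,0,0,0],[0,0,0,0,0],[0,0,0,0,0],[0,0,0,0,0],[0,0,0,0,0],[0,0,0,0,0]]]}}

```text
t: 23.4
tcp_pos: [0.4306, -0.0024, -0.0075]
ee_rot: [-3.132, -0.001, 2.865]
force: [0.3, 0.1, -0.2]
gripper_width: 0.0002
finger_force: 0.0
```

```bash
python3 - <<'E'
from h import *
s=observe();print(np.round(s['joints'],3))
p=look('carton',.026,0);save(p,'w7.png')
E
```

```text
[-0.081  0.65  -0.075  2.406  0.527  0.107  0.629]
[ 0.4305 -0.0024 -0.0076] [-3.132e+00 -2.000e-03  2.865e+00]
carton pin 0.81 [328.8 233.2] [0.4334 0.0021 0.    ]
carton pin 0.78 [155.3 106.8] [ 0.3385 -0.0671  0.    ]
carton pin 0.67 [390.1  46.5] [0.344  0.0585 0.    ]
carton pin 0.5 [222.7 343.7] [ 0.492 -0.088 -0.   ]
carton rect 0.93 [345.4  58.1  36.2  54.9  44.6] [334.   2. 477. 116.]
carton rect 0.87 [339.2 -61.   58.4  43.9  19.1] [ 58.  32. 217. 180.]
carton rect 0.64 [423.2   2.5  36.1  50.7  74.3] [289. 190. 361. 280.]
carton rect 0.61 [471.1 -75.    4.6  20.1  21.3] [204. 333. 228. 355.]
```

View pics/w7.png

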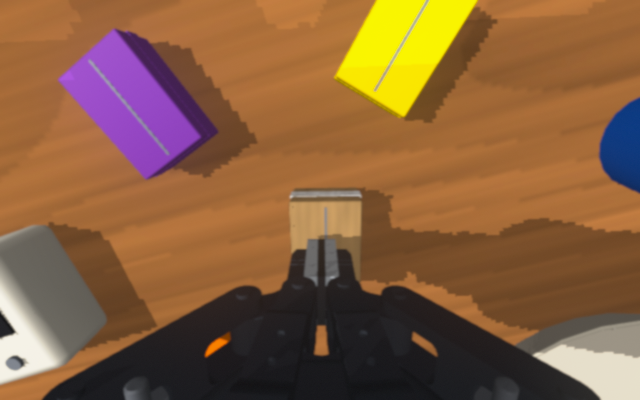

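The inner reach limit (j6) stopped the descent, and the fingers closed above the carton without touching it. I'll lift, then grip the carton nearer its outer end, where the arm can go lower.

>>> {"fn": "jog_arm", "kwargs": {"plan": [[[0.3,0,0,-30,0],[0.75,0,0,-30,0],[0.75,-20,0,0,0],[0.75,0,0,0,0],[0.75,0,0,0,0]]]}}

```text
t: 24.05
tcp_pos: [0.4497, -0.0077, 0.052]
ee_rot: [-3.132, -0.002, 2.864]
force: [0.9, 0.2, -0.5]
gripper_width: 0.0639
finger_force: 0.0
```

```bash
python3 - <<'E'
from h import *
p=wrist();print(np.round(observe()['joints'],3));p=look('carton',.026,0)
for i in range(2): wrist()
go([.4527,-.0044,-.026],2.865)
E
```

```text
[ 0.077  0.538 -0.27   2.323  0.455  0.335  0.705]
[ 0.4488 -0.0074  0.0516] [-3.131 -0.004  2.866]
carton pin 0.89 [376.4  28.7] [0.3443 0.06   0.    ]
carton pin 0.65 [194.9  76.5] [ 0.3389 -0.0672  0.    ]
carton pin 0.61 [325.6 179.8] [4.343e-01 1.000e-04 0.000e+00]
carton pin 0.61 [243.8 270.7] [ 0.4908 -0.0863  0.    ]
carton rect 0.96 [494.9 -70.5  15.9  70.3  62.5] [222. 236. 274. 326.]
carton rect 0.76 [347.6  55.9  36.2  52.1  44.8] [331.   1. 429.  81.]
carton rect 0.73 [340.3 -62.2  60.1  41.4  19.8] [127.  15. 243. 130.]
carton rect 0.66 [430.4   0.5  36.2  58.6  74.7] [298. 141. 350. 225.]
at [ 0.4493 -0.0072  0.0517] [-3.131e+00 -3.000e-03  2.866e+00] turn 0.001 shift [-2.6  3.6 77.7]
```

>>> {"fn": "jog_arm", "kwargs": {"plan": [[[0.7,-4,3.6,30,0],[0.7,0,0,28,0],[0.7,0,0,10,0],[0.7,0,0,6,0],[0.7,0,0,4,0],[0.7,0,0,0,0]]]}}

```text
t: 24.95
tcp_pos: [0.4544, -0.0057, -0.0258]
ee_rot: [-3.132, -0.002, 2.866]
force: [0.0, -0.7, -0.1]
gripper_width: 0.0597
finger_force: 0.0
```

```bash
python3 - <<'E'
from h import *
p=wrist();s=observe();print(np.round(s['joints'],3),s['tcp_pos'],s['ee_rot'],s['force'])
E
```

```text
[-0.056  0.695 -0.092  2.356  0.604  0.118  0.568] [ 0.45445732 -0.00573954 -0.02551119] [-3.13200696e+00 -1.73314910e-03  2.86529757e+00] [0.35529376 0.2956781  0.17009869]
```

Reached, with the tip at about 12 mm. Closing now.

>>> {"fn": "jog_arm", "kwargs": {"plan": [[[0,0,0,0,0],[0,0,0,0,0],[0,0,0,0,0],[0,0,0,0,0],[0,0,0,0,0],[0,0,0,0,0]]], "squeeze": 40}}

```text
t: 25.6
tcp_pos: [0.4547, -0.0058, -0.0251]
ee_rot: [-3.132, -0.001, 2.865]
force: [-0.4, 0.5, 9.2]
gripper_width: 0.0351
finger_force: 39.1
```

>>> {"fn": "jog_arm", "kwargs": {"plan": [[[0,0,0,-40,0],[0,0,0,-40,0],[0,0,0,-40,0],[0,0,0,0,-0.148],[0,0,0,0,-0.149],[0,-31,-34.3,0,0],[0,-31,-34.3,0,0],[0,-31,-34.3,0,0],[0,-31,-34.3,0,0],[0,-31,-34.3,0,0],[0,-31,-34.3,0,0],[0,0,0,0,0],[0,0,0,30,0],[0,0,0,40,0],[0,0,0,20,0],[0,0,0,10,0],[0,0,0,0,0]]]}}

```text
t: 27.3
tcp_pos: [0.6438, -0.2071, -0.0059]
ee_rot: [-3.133, -0.007, -3.121]
force: [-0.2, 0.1, -0.5]
gripper_width: 0.0343
finger_force: 41.0
```

```bash
python3 - <<'E'
from h import *
p=wrist();s=observe();print(s['tcp_pos'],s['ee_rot'],s['gripper_width'],s['joints'])
save(p,'w8.png')
E
```

```text
[ 0.64466037 -0.2072001  -0.00475151] [-3.13306832 -0.00506941 -3.12066293] 0.034844177258760524 [ 0.50117118  0.81980283 -0.44775291  1.81969078  0.57673118  0.63936756
  1.29402126]
```

View pics/w8.png

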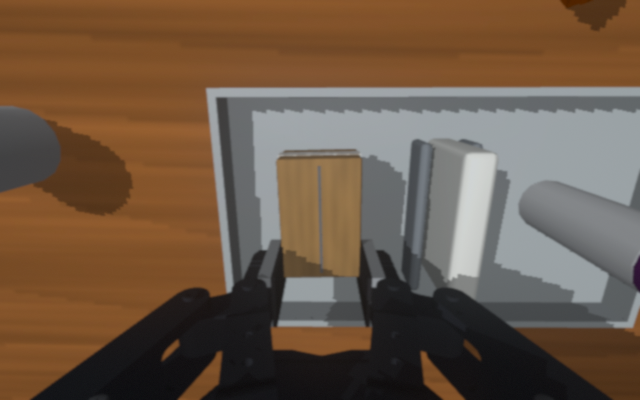

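The carton hangs level inside the compartment (278–362, 155–275), clear of the rib. Lowering it.

>>> {"fn": "jog_arm", "kwargs": {"plan": [[[0,0,0,9,0],[0,0,0,4,0],[0,0,0,2,0],[0,0,0,1,0],[0,0,0,0,0]]]}}

```text
t: 27.85
tcp_pos: [0.6447, -0.2076, -0.0208]
ee_rot: [-3.133, -0.005, -3.121]
force: [-0.2, 0.4, -1.4]
gripper_width: 0.0351
finger_force: 41.0
```

>>> {"fn": "jog_arm", "kwargs": {"plan": [[[0,0,0,1,0],[0,0,0,1,0],[0,0,0,0,0]]]}}

```text
t: 28.15
tcp_pos: [0.6449, -0.2076, -0.021]
ee_rot: [-3.132, -0.004, -3.121]
force: [-5.7, 0.2, 18.0]
gripper_width: 0.0349
finger_force: 42.9
```

>>> {"fn": "jog_arm", "kwargs": {"plan": [[[0.6,0,0,0,0],[0.6,0,0,0,0],[0.6,0,0,0,0],[0.6,0,0,-30,0],[0.6,0,0,-45,0],[0.8,0,0,-45,0],[0.9,0,0,-45,0],[0.9,14,-41,0,0],[0.9,14,-41,0,0],[0.9,14,-41,0,0],[0.9,14,-41,0,0],[0.9,0,0,0,0],[0.9,0,0,0,0]]]}}

```text
t: 29.45
tcp_pos: [0.5918, -0.3727, 0.1431]
ee_rot: [-3.133, -0.005, -3.124]
force: [0.9, 1.2, 0.1]
gripper_width: 0.0768
finger_force: 0.0
```

```bash
python3 - <<'E'
from h import *
for i in range(3): p=look('pot',.05,0)
go([.592,-.373,.1],-3.12)
sc=optics.camera('scene')
a=cv2.resize(sc['color'][150:350,160:460],(480,320),interpolation=cv2.INTER_CUBIC)
b=cv2.resize(p['color'],(320,200));b=cv2.copyMakeBorder(b,0,120,0,0,cv2.BORDER_CONSTANT);cv2.imwrite('pics/c9.png',cv2.hconcat([a,b])[:,:,::-1])
E
```

```text
[ 0.5927 -0.3709  0.1433] [-3.134 -0.005 -3.121]
pot pin 0.65 [321.3 181.3] [ 0.6002 -0.3731  0.    ]
[ 0.5935 -0.3695  0.1436] [-3.134 -0.005 -3.119]
pot pin 0.74 [320.1 181.3] [ 0.6021 -0.371   0.    ]
pot rect 0.66 [ 454.6 -207.1   22.7   93.     1.2] [480.   1. 605.  36.]
pot rect 0.59 [ 594.4 -372.4   44.8   49.6   59. ] [290. 160. 343. 212.]
[ 0.5934 -0.3701  0.1437] [-3.133 -0.005 -3.119]
pot pin 0.76 [319.6 178.1] [ 0.5986 -0.372   0.    ]
pot rect 0.62 [ 454.5 -207.3   22.7   93.4    1.2] [478.   1. 604.  34.]
pot rect 0.55 [ 593.3 -373.4   50.2   42.6    1.4] [292. 160. 341. 212.]
at [ 0.5931 -0.3705  0.1437] [-3.133 -0.005 -3.12 ] turn 0.0 shift [ 1.2 -2.4 43.7]
```

View pics/c9.png

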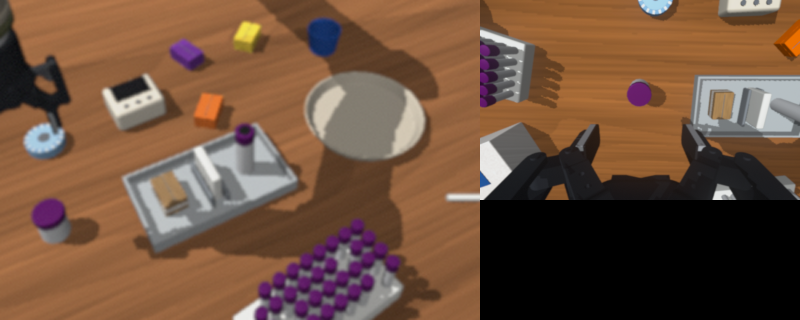

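The tray kit is right. The pot is straight below the gripper, so I'll grip its lid.

>>> {"fn": "jog_arm", "kwargs": {"plan": [[[0.9,-4,-2,40,0],[0.9,0,0,45,0],[0.9,0,0,40,0],[0.9,0,0,25,0],[0.9,0,0,10,0],[0.9,0,0,0,0],[0,0,0,0,0],[0,0,0,0,0],[0,0,0,0,0],[0,0,0,0,0],[0,0,0,0,0]]], "squeeze": 40}}

```text
t: 31.05
tcp_pos: [0.5971, -0.3751, -0.0143]
ee_rot: [-3.131, -0.002, -3.121]
force: [-1.2, 0.4, 6.5]
gripper_width: 0.0433
finger_force: 40.3
```

>>> {"fn": "jog_arm", "kwargs": {"plan": [[[0,0,0,-40,0],[0,0,0,-45,0],[0,0,0,-45,0],[0,-6.7,46.8,0,0],[0,-6.7,46.8,0,0],[0,-6.7,46.8,0,0],[0,-6.7,46.8,0,0],[0,-6.7,46.8,0,0],[0,-6.7,46.8,0,0],[0,-6.7,46.8,0,0],[0,-6.7,46.8,0,0],[0,-6.7,46.8,0,0],[0,-6.7,46.8,0,0],[0,-6.7,46.8,0,0],[0,0,0,0,0],[0,0,0,0,0],[0,0,0,40,0],[0,0,0,40,0]]]}}

```text
t: 32.85
tcp_pos: [0.6608, 0.1399, 0.0296]
ee_rot: [-3.132, -0.001, -3.123]
force: [1.3, -0.5, -1.1]
gripper_width: 0.0435
finger_force: 41.1
```

```bash
python3 - <<'E'
from h import *
for i in range(2): p=look('dish',0,.022)
t=optics.camera('top');find(t,'dish',0,.022);print(observe()['gripper_width'])
E
```

```text
[0.6565 0.1383 0.0223] [-3.13  -0.011 -3.123]
dish pin 0.63 [323.  150.7] [0.6191 0.1406 0.    ]
dish rect 0.9 [6.209e+02 1.412e+02 1.815e+02 2.222e+02 3.000e-01] [159.   0. 491. 276.]
[0.6593 0.1406 0.0292] [-3.132 -0.006 -3.122]
dish pin 0.6 [326.1 155.7] [0.6189 0.1423 0.    ]
dish rect 0.89 [618.7 141.1 222.1 184.2  89.4] [159.   0. 494. 281.]
dish pin 0.88 [274.6 157. ] [0.616  0.1413 0.    ]
dish rect 0.83 [597.1 180.7 168.1 111.4   9.4] [235. 131. 287. 189.]
0.04382383121775972
```

>>> {"fn": "jog_arm", "kwargs": {"plan": [[[0,0,0,20,0],[0,0,0,12,0],[0,0,0,4,0],[0,0,0,2,0],[0,0,0,1,0],[0,0,0,1,0],[0,0,0,0,0]]]}}

```text
t: 34.0
tcp_pos: [0.659, 0.1418, -0.0093]
ee_rot: [-3.132, -0.004, -3.121]
force: [-5.4, -2.0, 12.7]
gripper_width: 0.044
finger_force: 42.4
```

>>> {"fn": "jog_arm", "kwargs": {"plan": [[[0.7,0,0,0,0],[0.7,0,0,0,0],[0.7,0,0,0,0],[0.7,0,0,-40,0],[0.8,0,0,-45,0],[1,0,0,-45,0],[1,0,0,-30,0],[1,20.4,-40.8,0,0],[1,20.4,-40.8,0,0],[1,20.4,-40.8,0,0],[1,20.4,-40.8,0,0],[1,20.4,-40.8,0,0],[1,20.4,-40.8,0,0],[1,20.4,-40.8,0,0],[1,20.4,-40.8,0,0],[1,20.4,-40.8,0,0],[1,20.4,-40.8,0,0]]]}}

```text
t: 35.7
tcp_pos: [0.4635, -0.2706, 0.1535]
ee_rot: [-3.133, -0.005, -3.121]
force: [0.2, -0.3, -0.0]
gripper_width: 0.0855
finger_force: 0.0
```

>>> {"fn": "jog_arm", "kwargs": {"plan": [[[1,20.4,-40.8,0,0],[1,20.4,-40.8,0,0],[1,0,0,0,0],[1,0,0,0,0],[1,0,0,0,0]]]}}

```text
t: 36.2
tcp_pos: [0.426, -0.3504, 0.1543]
ee_rot: [-3.133, -0.004, -3.12]
force: [-0.7, 0.8, 0.4]
gripper_width: 0.0853
finger_force: 0.0
```

```bash
python3 - <<'E'
from h import *
for i in range(3): p=look('disc',.018,0)
find(p,'printer',0,.04)
print(np.round(observe()['joints'],3));go([.424,-.352,-.033],-3.12)
save(p,'w10.png')
E
```

```text
[ 0.4261 -0.35    0.1543] [-3.133 -0.004 -3.119]
disc pin 0.65 [321.4 174.5] [ 0.4297 -0.3508  0.    ]
disc rect 0.89 [ 428.3 -349.2   61.4   62.8   72.9] [292. 147. 351. 207.]
[ 0.4261 -0.3503  0.1543] [-3.133 -0.005 -3.119]
disc pin 0.76 [322.3 174.7] [ 0.4301 -0.3495  0.    ]
disc rect 0.67 [ 428.4 -349.5   61.3   60.4   46.7] [293. 149. 352. 206.]
[ 0.4257 -0.3508  0.1543] [-3.133 -0.005 -3.12 ]
disc pin 0.75 [322.  174.2] [ 0.4292 -0.3505  0.    ]
disc rect 0.97 [ 427.8 -350.    63.3   61.1    1.4] [290. 148. 353. 210.]
printer pin 0.59 [470.5 168.8] [ 0.4193 -0.1913  0.    ]
printer rect 0.76 [ 416.7 -201.5   77.5   94.1    3.2] [433. 133. 535. 216.]
[ 0.994  0.499 -0.584  2.013  0.415  0.746  1.747]
at [ 0.4254 -0.3513  0.1542] [-3.133 -0.005 -3.121] turn -0.001 shift [  1.4  -0.7 187.2]
```

View pics/w10.png

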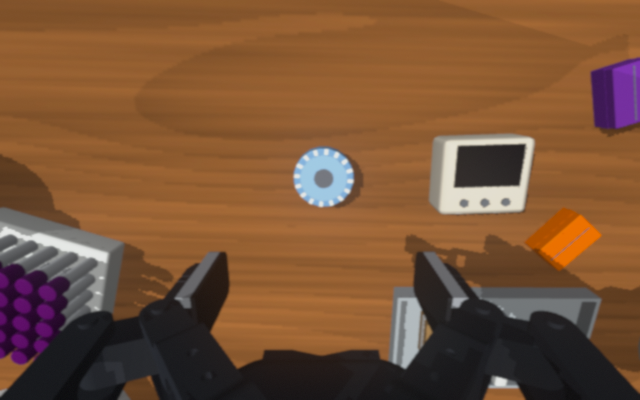

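>>> {"fn": "jog_arm", "kwargs": {"plan": [[[1,-3,1,45,0],[1,0,0,45,0],[1,0,0,45,0],[1,0,0,35,0],[1,0,0,13,0],[1,0,0,6,0],[1,0,0,0,0],[0,0,0,0,0],[0,0,0,0,0],[0,0,0,0,0],[0,0,0,0,0]]], "squeeze": 40}}

```text
t: 37.85
tcp_pos: [0.4281, -0.3527, -0.0328]
ee_rot: [-3.131, -0.003, -3.121]
force: [-1.1, 0.6, 9.5]
gripper_width: 0.06
finger_force: 40.8
```

>>> {"fn": "jog_arm", "kwargs": {"plan": [[[0,0,0,-30,0],[0,0,0,-40,0],[0,0,0,-40,0],[0,0,0,-40,0],[0,-15,44.6,0,0],[0,-15,44.6,0,0],[0,-15,44.6,0,0],[0,-15,44.6,0,0],[0,-15,44.6,0,0],[0,-15,44.6,0,0],[0,-15,44.6,0,0],[0,-15,44.6,0,0],[0,-15,44.6,0,0],[0,-15,44.6,0,0],[0,-15,44.6,0,0],[0,0,0,0,0],[0,0,0,0,0],[0,0,0,45,0],[0,0,0,40,0]]]}}

```text
t: 39.75
tcp_pos: [0.5832, 0.1401, 0.0256]
ee_rot: [-3.132, -0.002, -3.124]
force: [-0.2, -0.6, -0.9]
gripper_width: 0.06
finger_force: 43.8
```

```bash
python3 - <<'E'
from h import *
wrist();wrist();p=wrist();s=observe();print(s['tcp_pos'],s['gripper_width'],s['finger_force']);save(p,'w11.png')
E
```

```text
[0.58085411 0.14005135 0.02415561] 0.060378311378482014 43.846344351768494
```

View pics/w11.png

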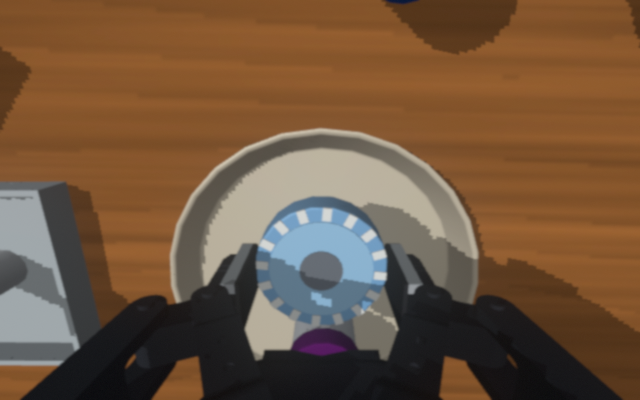

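The disc hangs over the dish floor at (322,262), with the pot standing clear behind it. Lowering it.

>>> {"fn": "jog_arm", "kwargs": {"plan": [[[0,0,0,25,0],[0,0,0,15,0],[0,0,0,6,0],[0,0,0,3,0],[0,0,0,2,0],[0,0,0,1,0],[0,0,0,0,0]]]}}

```text
t: 40.6
tcp_pos: [0.5824, 0.1421, -0.0264]
ee_rot: [-3.133, -0.004, -3.121]
force: [-0.0, 1.0, -0.4]
gripper_width: 0.0598
finger_force: 43.8
```

>>> {"fn": "jog_arm", "kwargs": {"plan": [[[0,0,0,1,0],[0,0,0,1,0],[0,0,0,1,0],[0,0,0,0,0]]]}}

```text
t: 41.0
tcp_pos: [0.5825, 0.1421, -0.0278]
ee_rot: [-3.132, -0.003, -3.121]
force: [-4.9, -2.2, 22.3]
gripper_width: 0.0598
finger_force: 46.1
```

>>> {"fn": "jog_arm", "kwargs": {"plan": [[[0.92,0,0,-1,0],[0.92,0,0,0,0],[0.92,0,0,0,0],[0.92,0,0,0,0],[0.92,0,0,-20,0],[0.92,0,0,-40,0],[0.92,0,0,-45,0],[0.92,0,0,-45,0],[0.92,40,20,-10,0],[0.92,40,20,0,0],[0.92,0,40,0,0],[0.92,0,40,0,0],[0.92,0,40,0,0],[0.92,0,0,0,0]]]}}

```text
t: 42.4
tcp_pos: [0.4984, 0.3086, 0.1305]
ee_rot: [-3.138, -0.004, -3.114]
force: [-0.1, -0.3, -0.0]
gripper_width: 0.0786
finger_force: 0.0
```

```bash
python3 - <<'E'
from h import *
sc=optics.camera('scene');tp=optics.camera('top');print(observe()['t'])
for k in 'cup','printer','disc','pot','tube','carton','divider': 
    print(k,[np.round(atz(tp,np.array(q['centre'])*[640,400],0),3)[:2].tolist() for q in optics.pinpoint(tp,k)])
a=cv2.resize(sc['color'][140:340,160:460],(480,320),interpolation=cv2.INTER_CUBIC)
b=cv2.resize(tp['color'][110:270,220:380],(320,320),interpolation=cv2.INTER_CUBIC)
cv2.imwrite('pics/end.png',cv2.hconcat([a,b])[:,:,::-1])
E
```

```text
42.5
cup [[0.621, -0.085]]
printer [[0.416, -0.195]]
disc [[0.58, 0.142]]
pot [[0.649, 0.149]]
tube [[0.622, -0.078], [0.619, -0.145]]
carton [[0.624, -0.216], [0.338, -0.074], [0.489, -0.091]]
divider [[0.629, -0.139]]
```

View pics/end.png

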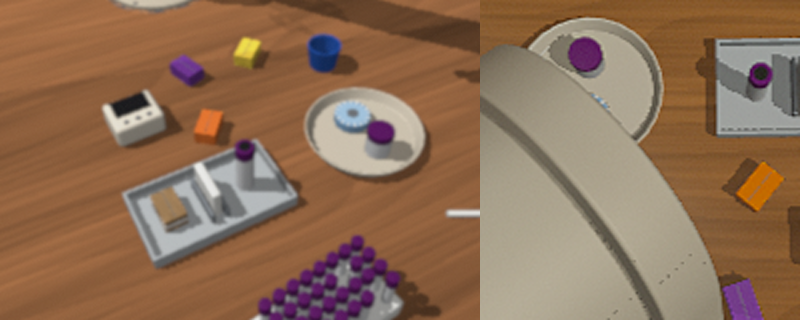

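Every item is in its place, the cup and printer haven't moved, and the arm is clear. Handing in.

```bash
python3 -c "
from h import *
print(arm.hand_in())"
```

```text
the job is handed in; nothing more can be done
None
```

I made up both kits and handed the job in at about 42.5 s of robot time; the hand-in returned no verdict, but in the last pictures all five items were in place and the cup and printer looked undisturbed.

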